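# Refit the drive cover of an opened printer

### The job

On the repair bench, pick up the oblong metal cover, the one that has a square slot beside its hub, and put it back on the printer's drive unit: lower it in the gripper (do not drop it) so that the shaft goes through its hub and the locating pin through its slot. Leave it lying flat on the unit's deck, fully home, and let go.

Things in the scene. Friction and masses are not known exactly. Their poses are not given: they have to be found in the camera images.
- cover_hub (a point): Loose aluminium cover to fit: plate 105 x 70 x 8 mm lying flat, square hub 44 x 44 mm on it, hub top 56 mm above the underside, 32 mm round bore through both. Point: bore axis, 34 mm above the underside; grip here across y. x points to the slot, z up. Plate reaches 70 mm from the axis on the slot side, 35 mm elsewhere. 0.2 kg. Not meant: a like hub on a square plate without slot; a gear.
- cover_slot (a point): The cover's slot, 45 mm from the bore axis along the cover's x: a nearly square opening through the 8 mm plate, 26 mm along x, 24 mm along y. The point lies over the slot's centre at the height of the hub's point (34 mm above the cover's underside).
- shaft_foot (a point): Foot of the brass shaft on the fixed drive unit (black case 170 x 200 mm), level with its flat deck, 50 mm above the bench. Shaft 14 mm in diameter, 50 mm high above the deck, tapered tip. x points to the pin, z up. A cover that is home has its underside on the deck. A small motor on the bench has a shaft but no pin: not meant.
- pin_foot (a point): Foot of the brass locating pin on the same deck, 45 mm from the shaft: 8 mm in diameter, 40 mm high above the deck, tapered tip.
There are look-alikes about, which are no part of the job. Leave any brown look-alike of the part that bears cover_hub alone.

How it is judged:
On the way:
1. the cover, still touched by the fingers, is down over shaft and pin with its underside less than 25 mm above the deck (horizontal distance between cover_hub and shaft_foot below 0.015 m and horizontal distance between cover_slot and pin_foot below 0.018 m and z of cover_hub in the frame of shaft_foot between 0.025 and 0.059 m and contact force between the fingers and cover above 0.3 N), for 0.05 s.
At the end, for the whole second after the job is handed in: The cover lies at rest and flat (within 5 degrees) on the deck, its underside within 5 mm of it, the bore's axis within 15 mm of the shaft and the slot's centre within 18 mm of the pin (horizontal distance between cover_hub and shaft_foot below 0.015 m and horizontal distance between cover_slot and pin_foot below 0.018 m and z of cover_hub in the frame of shaft_foot between 0.029 and 0.039 m and angle between cover_hub's own z axis and vertical below 0.09 rad and linear speed of cover below 0.02 m/s); the robot touches nothing.
It also fails if it takes over 38 s, if anything falls off the work surface, if the arm or the gripper's body presses on something with over 40 N, if the wrist force passes 120 N, or if a joint passes its speed limit or range.

### The arm

A 6-joint arm with a two-finger parallel gripper is mounted at the origin on the work surface. World frame = base frame: x ahead of the robot, y to its left, z up, the work surface at z = 0. Lengths are in m, angles in rad, forces in N, time in s.
With the tool pointing down it reaches from about 0.35 to 0.85 m from the base axis. Payload 8.1 kg.
Tool frame: the origin (TCP) lies at the very end of the fingers, on their centre line; the grasp point (between the pads) lies 19 mm behind it; z points along the fingers, y is the line along which they close (so a half turn about z gives the same grasp; the last joint's range is limited). The gripper opens to 85 mm and grips with 20 to 120 N. Pads are 22 mm wide; open, the fingers measure 114 mm over their backs; the gripper's body (76 mm by 85 mm) begins 54 mm behind the grasp point. The pads swing forward as they close: fully open they stand 13 mm farther back than shut.
Start: joints at [1.264, 0.13, 1.488, -0, 1.523, -0.085], TCP at [0.132, 0.585, 0.231] pointing down, gripper open.
Joint ranges: [-2.96, 2.96], [-0.89, 2.26], [0.02, 2.5], [-1.34, 4.48], [0, 2.73], [-2.66, 2.66]. Speed limits (rad/s): [2.39, 2.39, 2.79, 3.14, 3.14, 3.14].

### API

Orientations are given as a unit quaternion [x, y, z, w].
In Python, from rig import manip, eyes gives the robot as it stands. Calls block until the motion is done:
- manip.move_ptp(position, orientation): joint-space move of the TCP to a pose.
- manip.line_to(position, attitude=None, speed=0.15, max_force=None): straight line of the TCP; attitude=None keeps the orientation; speed is the mean speed in m/s. With max_force (N) it stops when the force on the tool has changed by that much, and returns True; else False.
- manip.goto_joints(angles): joint-space move.
- manip.grip(opening): finger opening in m; the grip force is fixed at half the most; returns when the fingers have stopped.
- manip.sleep(seconds).
- manip.ik(position, orientation): joint angles nearest the present ones, or None.
- manip.get_obs(): the state.
- eyes.snapshot(name): name is "side" or "top" or "wrist"; returns a dict with "color" (480x640x3 uint8, red, green, blue), "camera_matrix" (3x3 intrinsics, pixels), "D" ([k1, k2, p1, p2, k3] as OpenCV has them; the pictures are not rectified), "world_from_camera" (4x4, takes a point from camera to world coordinates); the wrist camera has in their place "hand_eye" (4x4, takes a point from camera to tool coordinates, whose origin is the TCP and whose axes are the flange's). Camera axes: x right, y down, z forward; pixel columns grow to the right and rows downward; lengths in m; the calibration is good to about 2 mm. A picture is of the moment at which its call begins: read the wrist's pose just before it. There is no depth.
A pose or a line that the arm cannot do raises manip.Unreachable and nothing moves.
- manip.sign_off(): hands the job in; it is judged then, once.
The state is a dict: "clock": time; "joint_positions": joint angles; "qvel": joint speeds; "tau": joint torques, N m; "ee_pos": TCP position; "ee_rot": TCP orientation; "contact_force": force on the tool from outside, world axes, zero at the start; "moment": the same for the moment, N m; "gripper_width": finger opening in m; "gripper_force": force on a finger pad.
Only numpy, scipy, OpenCV 4.12 (cv2) and the standard library are available. Lean on these libraries where they do the work, as an engineer would, in place of code of your own. Each camera call takes 0.05 s, during which the arm holds its last target. There are 200 camera calls.

## Working session

There is one attempt and no reset: what is moved stays moved. The work goes in short steps, each a Python script; the robot and the scene stay as the last script left them, time stands still between calls to the robot, and variables do not carry over. Pictures are saved under pics/ and viewed, at most 10 in all, crops included, and the job is handed in when it is done.

```bash
mkdir -p pics
cat > h.py <<'E'
import numpy as np, cv2
from rig import manip, eyes
from scipy.spatial.transform import Rotation as R
def snap(name, fn=None):
    o=manip.get_obs(); s=eyes.snapshot(name)
    if 'world_from_camera' in s: T=np.array(s['world_from_camera'])
    else:
        W=np.eye(4); W[:3,:3]=R.from_quat(o['ee_rot']).as_matrix(); W[:3,3]=o['ee_pos']; T=W@np.array(s['hand_eye'])
    c=dict(img=s['color'][:,:,::-1].copy(),K=np.array(s['camera_matrix']),D=np.array(s['D']),T=T)
    if fn: cv2.imwrite('pics/'+fn+'.png',c['img']); np.savez('pics/'+fn+'.npz',**c)
    return c
def ray(c,uv,z):
    "pixels to world points at height z"
    p=cv2.undistortPoints(np.array(uv,float).reshape(-1,1,2),c['K'],c['D']).reshape(-1,2)
    d=np.c_[p,np.ones(len(p))]@c['T'][:3,:3].T; o=c['T'][:3,3]
    return o+d*((z-o[2])/d[:,2])[:,None]
def proj(c,X):
    Ti=np.linalg.inv(c['T'])
    return cv2.projectPoints(np.array(X,float).reshape(-1,3),cv2.Rodrigues(Ti[:3,:3])[0],Ti[:3,3],c['K'],c['D'])[0].reshape(-1,2)
E
python3 - <<'E'
from h import *
a=snap('top','top0'); b=snap('side','side0')
for c in (a,b): print(c['T'].round(3), c['K'].round(1).tolist())
print(manip.get_obs())
E
```

```text
[[-0.013 -0.994  0.105  0.375]
 [-1.     0.013  0.003  0.061]
 [-0.004 -0.105 -0.994  1.349]
 [ 0.     0.     0.     1.   ]] [[596.1, 0.0, 320.8], [0.0, 596.1, 230.1], [0.0, 0.0, 1.0]]
[[ 0.87  -0.28   0.405  0.147]
 [-0.492 -0.452  0.744 -0.608]
 [-0.026 -0.847 -0.531  0.519]
 [ 0.     0.     0.     1.   ]] [[455.9, 0.0, 321.0], [0.0, 455.9, 235.8], [0.0, 0.0, 1.0]]
{'clock': 0.1, 'joint_positions': array([ 1.26357781e+00,  1.31064306e-01,  1.48918247e+00, -2.14532717e-05,
        1.52300929e+00, -8.53647870e-02]), 'qvel': array([ 0.00221716, -0.00138458, -0.00259141, -0.00011814,  0.00046393,
       -0.00019196]), 'tau': array([ 1.50221102e-03, -5.70947564e+01, -5.01944661e+01, -2.42882425e-04,
        8.10372003e-03, -1.09413662e-05]), 'ee_pos': array([0.13183615, 0.58482323, 0.23035544]), 'ee_rot': array([ 1.10698960e-01,  9.93853635e-01, -8.17825882e-04, -1.51702732e-04]), 'contact_force': array([-0.1678788 ,  0.08793942, -0.32240304]), 'moment': array([-0.05411287, -0.0276899 , -0.00527256]), 'gripper_force': 0.0, 'gripper_width': 0.08559943340775049}
```

View pics/top0.png

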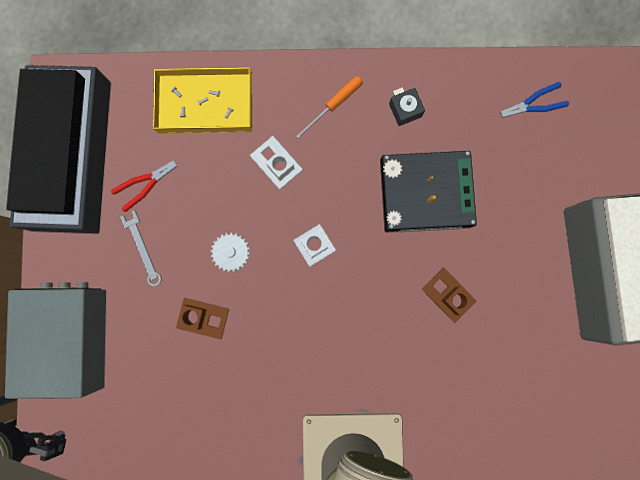

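View pics/side0.png

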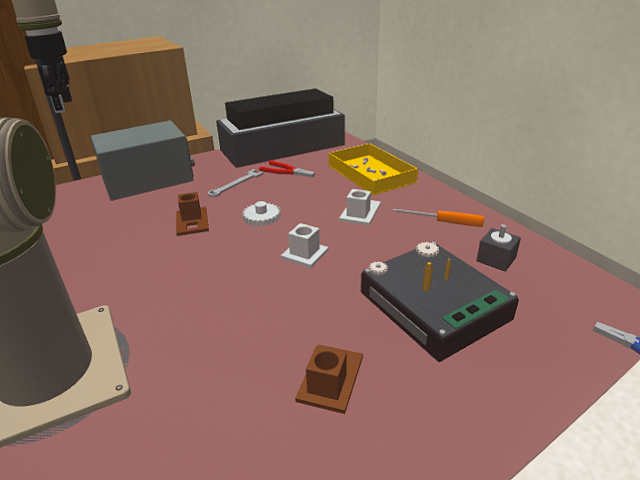

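The top picture shows these candidates:
- **Oblong aluminium cover with slot:** about (276,162), slot towards (267,148).
- **Square plate without slot:** (315,245).
- **Gear:** (231,252).
- **Brown look-alikes:** (203,318) and (450,295).
- **Drive unit:** (430,190), with the thick shaft near (432,199) and the thin pin near (431,179).
- **Small motor (not meant):** (407,103).

I choose the cover at (276,162) and check it, together with the unit, in a close crop.

Run:
```python
import cv2, numpy as np
t=cv2.imread('pics/top0.png')
f=lambda x,y,w,h,k:cv2.resize(t[y:y+h,x:x+w],None,fx=k,fy=k,interpolation=cv2.INTER_CUBIC)
a=f(240,125,70,70,5.5);b=f(395,155,70,70,5.5)
cv2.imwrite('pics/crop1.png',np.hstack([a,b]))
```

```text
(no output)
```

View pics/crop1.png

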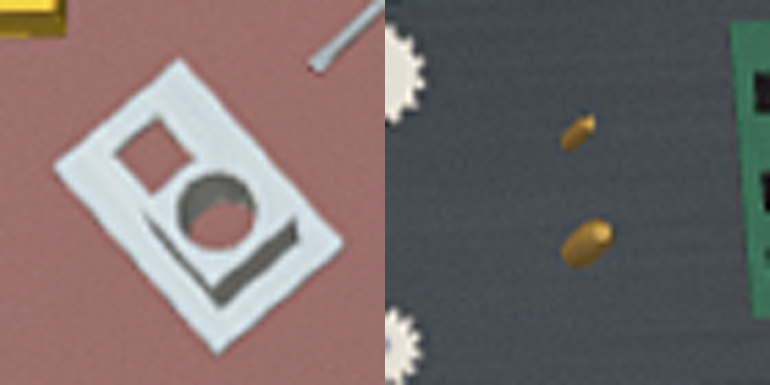

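The crop confirms the choice: an aluminium oblong plate with a square slot (about (268,153) in the full picture) beside the bore (about (279,163)). On the unit, the thick shaft's foot is near (429.5,201) and the thin pin's foot near (428.5,181).

Run:
```python
from h import *
c=dict(np.load('pics/top0.npz'))
L=lambda p:np.array(p,float)/5.5-.4+[240,125]
Rr=lambda p:(np.array(p,float)-[385,0])/5.5-.4+[395,155]
P=ray(c,L([[180,60],[55,165],[218,353],[343,242]]),.008); print(P.round(4)); 
e=np.diff(np.r_[P,P[:1]],axis=0); print('edges',np.linalg.norm(e,axis=1).round(4))
print('slot',ray(c,L([[152,155]]),.008).round(4),'bore',ray(c,L([[217,212]]),.056).round(4))
x=((P[0]+P[1])-(P[2]+P[3]))/2; x/=np.linalg.norm(x); print('yaw',np.degrees(np.arctan2(x[1],x[0])),'axis from plate',(P.mean(0)-.0175*x).round(4))
s=ray(c,Rr([[575,254]]),.05)[0];p=ray(c,Rr([[570,144]]),.05)[0];st=ray(c,Rr([[603,230]]),.1)[0];pt=ray(c,Rr([[591,122]]),.09)[0]
print(s.round(4),p.round(4),st.round(4),pt.round(4),np.linalg.norm(s-p),np.degrees(np.arctan2(*(p-s)[1::-1])))
w=eyes.snapshot('wrist');print(np.array(w['hand_eye']).round(3),np.array(w['camera_matrix']).round(0).tolist())
```

```text
[[0.7372 0.1738 0.008 ]
 [0.693  0.2262 0.008 ]
 [0.6126 0.1585 0.008 ]
 [0.6586 0.1062 0.008 ]]
edges [0.0685 0.1052 0.0697 0.1036]
slot [[0.6967 0.1856 0.008 ]] bore [[0.6614 0.1551 0.056 ]]
yaw 40.37913391118181 axis from plate [0.662  0.1548 0.008 ]
[ 0.5739 -0.1747  0.05  ] [ 0.6186 -0.1741  0.05  ] [ 0.5755 -0.1767  0.1   ] [ 0.6197 -0.1754  0.09  ] 0.04472645521811512 0.7023740436500072
[[-0.    -0.957 -0.29   0.074]
 [ 1.    -0.001  0.001  0.   ]
 [-0.001 -0.29   0.957 -0.142]
 [ 0.     0.     0.     1.   ]] [[364.0, 0.0, 322.0], [0.0, 364.0, 235.0], [0.0, 0.0, 1.0]]
```

The measured sizes fit: plate edges 69 × 105 mm, shaft to pin 44.7 mm, and foot and tip agree to 2 mm. The plate and bore estimates also agree to within 1 mm. I'll hover over the cover and check from near.

```bash
cat >> h.py <<'E'
def q(yaw):
    "tool down, tool x = -cover x, for a cover yaw in rad"
    x=np.array([-np.cos(yaw),-np.sin(yaw),0]); z=np.array([0,0,-1.]); return R.from_matrix(np.c_[x,np.cross(z,x),z]).as_quat()
def cover(c,xy,yaw,z0,col=(0,0,255)):
    M=R.from_euler('z',yaw).as_matrix()
    w=lambda pts:proj(c,np.array(pts,float)@M.T+[*xy,z0])
    a=np.linspace(0,2*np.pi,40)
    for pts in ([(-.035,-.035,.008),(.07,-.035,.008),(.07,.035,.008),(-.035,.035,.008)],
      [(.032,-.012,.008),(.058,-.012,.008),(.058,.012,.008),(.032,.012,.008)],
      [(-.022,-.022,.056),(.022,-.022,.056),(.022,.022,.056),(-.022,.022,.056)],
      np.c_[.016*np.cos(a),.016*np.sin(a),0*a+.056]):
        cv2.polylines(c['img'],[w(pts).round().astype(int)],True,col,1)
E
python3 - <<'E'
from h import *
yaw=np.radians(40.4); xy=[.6617,.155]
for p,y in (([*xy,.016],yaw),([.5745,-.1755,.066],np.radians(.7))): print(manip.ik(p,q(y)))
manip.move_ptp([*xy,.2],q(yaw))
c=snap('wrist','w1'); cover(c,xy,yaw,0); cv2.imwrite('pics/w1o.png',c['img']); o=manip.get_obs(); print(o['clock'],o['ee_pos'],o['joint_positions'].round(2))
E
```

```text
[ 1.54687874e-01  5.21538727e-01  1.41881229e+00 -4.44089210e-16
  1.20124164e+00 -2.12122147e+00]
[-3.81815722e-01  2.67742354e-01  1.64429892e+00 -4.44089210e-16
  1.22955138e+00 -1.96482935e+00]
2.625 [0.66144895 0.15592397 0.2001063 ] [ 0.16  0.36  1.28  0.    1.5  -2.12]
```

View pics/w1o.png

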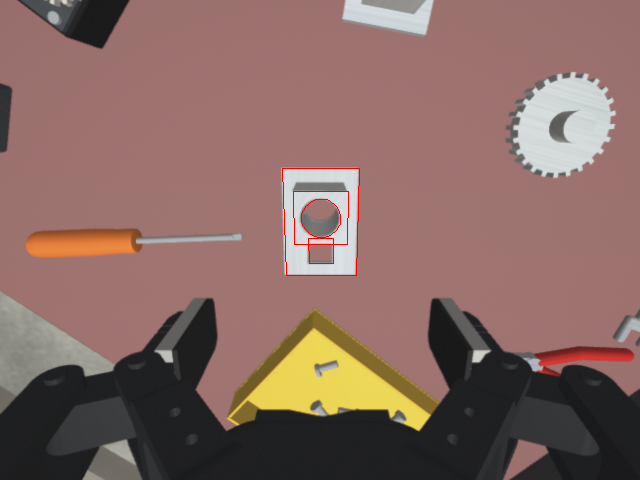

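The overlay of plate, hub, bore (320,218) and slot (320,250) matches the picture within a pixel or two. The screwdriver tip (240,237) is clear of the fingers. Next I descend, grip and lift.

Run:
```python
from h import *
yaw=np.radians(40.4); xy=[.6617,.155]
print(manip.line_to([*xy,.016],speed=.12,max_force=15))
print(manip.get_obs()['ee_pos'].round(4))
manip.grip(.03); o=manip.get_obs(); print(o['gripper_width'],o['gripper_force'],o['contact_force'].round(1))
manip.line_to([*xy,.18],speed=.15)
manip.move_ptp([.5745,-.1755,.18],q(np.radians(.7))); manip.sleep(.2)
o=manip.get_obs(); print(o['clock'],o['ee_pos'].round(4),o['gripper_width'],o['contact_force'].round(1))
c=snap('wrist','w2'); cover(c,o['ee_pos'][:2],np.radians(.7),o['ee_pos'][2]-.016)
cv2.polylines(c['img'],[proj(c,[[.5745,-.1755,.05],[.5745,-.1755,.1]]).round().astype(int)],False,(0,255,0),1)
cv2.polylines(c['img'],[proj(c,[[.6192,-.175,.05],[.6192,-.175,.09]]).round().astype(int)],False,(0,255,0),1)
s=snap('side','s2'); cover(s,o['ee_pos'][:2],np.radians(.7),o['ee_pos'][2]-.016)
k=cv2.resize(s['img'][130:330,330:490],None,fx=2,fy=2)
im=np.zeros((480,800,3),np.uint8); im[:,:480]=c['img'][:,80:560]; im[:400,480:]=k; cv2.imwrite('pics/w2o.png',im)
```

```text
False
[0.6625 0.1552 0.0172]
0.04361222730196621 62.31444239616394 [ 0.1 -0.7  3.7]
7.5083 [ 0.575  -0.1744  0.1799] 0.04353911402779096 [ 0.4  0.6 -2.6]
```

View pics/w2o.png

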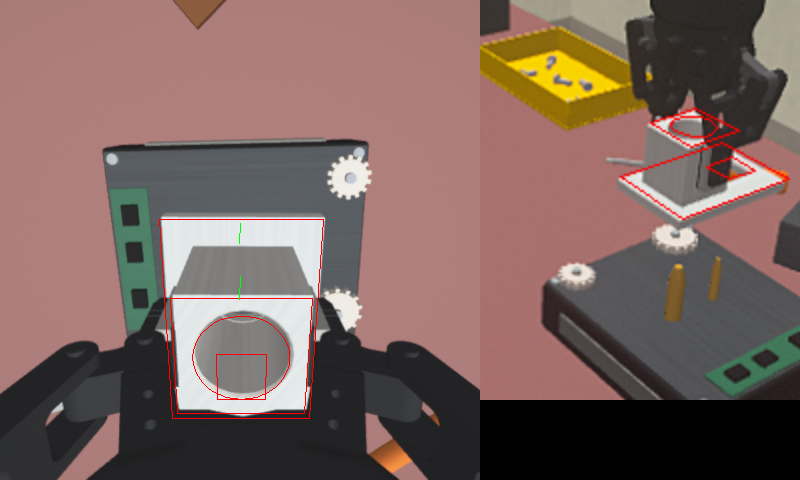

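The cover is held level (width 43.5 mm), and its outline matches the prediction in both the wrist and side views. The shaft (676,295) and pin (715,280) stand below it in the side inset. I lower with a force guard, then check before letting go.

Run:
```python
from h import *
xy=[.5745,-.1755]
print(manip.line_to([*xy,.09],speed=.1,max_force=12), manip.get_obs()['ee_pos'].round(4))
print(manip.line_to([*xy,.0655],speed=.04,max_force=10)); manip.sleep(.2)
o=manip.get_obs(); print(o['clock'],o['ee_pos'].round(4),o['gripper_width'],o['contact_force'].round(1),o['moment'].round(2))
s=snap('side','s3'); t=snap('top','t3')
im=np.hstack([cv2.resize(s['img'][200:370,340:530],(400,358)),cv2.resize(t['img'][140:240,375:485],(394,358))]); cv2.imwrite('pics/s3c.png',im)
```

```text
False [ 0.5752 -0.1758  0.091 ]
True
9.425 [ 0.574  -0.1752  0.0665] 0.043765698006402044 [-0.4 -0.1  4.9] [0.24 0.01 0.04]
```

View pics/s3c.png

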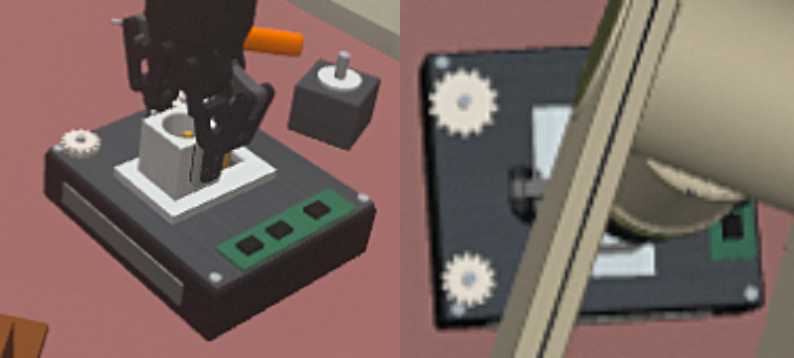

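The cover is down on the deck (TCP 66.5 mm as expected, contact felt). The shaft tip shows inside the bore at about (187,133) and the pin through the slot at about (226,158). I release, retreat and check.

Run:
```python
from h import *
manip.grip(.08); manip.sleep(.2)
manip.line_to([.5745,-.1755,.2],speed=.15)
manip.move_ptp([.45,.15,.3],q(np.radians(.7))); manip.sleep(.3)
t=snap('top','t4'); s=snap('side','s4'); o=manip.get_obs(); print(o['clock'],o['ee_pos'].round(3),o['contact_force'].round(1))
for c in (t,s): cover(c,[.5745,-.1755],np.radians(.7),.05)
im=np.hstack([cv2.resize(s['img'][200:370,340:530],(400,358)),cv2.resize(t['img'][140:240,375:485],(394,358))]); cv2.imwrite('pics/s4c.png',im)
```

```text
12.9833 [0.45 0.15 0.3 ] [-0.4  1.2  0.5]
```

View pics/s4c.png

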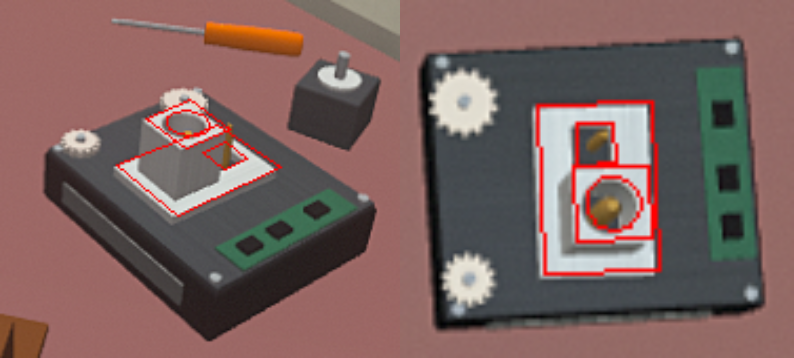

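The cover lies flat on the deck and matches the model outline in both views. The shaft is in the bore (607,207) and the pin in the slot (597,140). I hand it in.

```bash
python3 -c "
from rig import manip
print(manip.sign_off())"
```

```text
the job is handed in; nothing more can be done
None
```

The slotted cover is on the drive unit, lying flat and home on the deck with the shaft through its hub and the pin through its slot; it is released and handed in at about 13 s on the robot's clock, though the sign-off gave no verdict.

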